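# Tip the scooped tomatoes into the bowl

## Task

Lift the loaded scoop by its overhead wooden grip, carry it level to the white bowl and, from low over the bowl, tip all three cherry tomatoes into it without spilling or touching any. Then set the empty scoop gently back down, flat and centred on its round cork trivet, and let go. Leave the bowl where it stands and do not disturb the lemon, garlic, salt shaker or tin.

Things in the scene. Friction and masses are not known exactly. Their poses are not given: they have to be found in the camera images.
- scoop: flat steel hand scoop, 130 mm long (x), 96 mm wide (y), 0.22 kg; flat floor 3 mm thick, side and back walls 26 mm high (12 mm near the mouth), open at its -x end. A wooden grip bar runs along x above the pan, on an upright strap at the back (+x). Origin: centre of the underside, z up. Starts upright on the trivet, mouth roughly towards the robot (yaw within 0.5 rad)
- scoop_grip (a point): middle of the scoop's wooden grip bar, 5 mm behind (+x) the scoop's centre, 82 mm above its underside. The bar is 98 mm long along x (34 mm in front of to 63 mm behind the scoop's centre), 18 mm wide (y) and 24 mm high (70 to 94 mm above the underside); pinch it across its width. 40 mm are free under it, above the tomatoes
- scoop_lip (a point): middle of the scoop's open front edge: 65 mm in front (-x) of the scoop's centre, on its floor, 3 mm above the underside
- scoop_bed (a point): point at the scoop's centre, 15 mm above the underside, in the middle of its load. The tomatoes stay put while the scoop is within 0.3 rad of level; tipped slowly, they slide off the mouth one after another between 0.45 and 0.8 rad of tip, landing below the lip or up to 40 mm ahead of it when it is about 20 mm above the bowl's rim
- tomato_a_center (a point): cherry tomato of rounded, flattened shape, 33 mm across and 24 mm high, 15 g; one of three alike, lying loose on the scoop at the start; this point is its centre
- tomato_b_center (a point): cherry tomato of rounded, flattened shape, 33 mm across and 24 mm high, 15 g; one of three alike, lying loose on the scoop at the start; this point is its centre
- tomato_c_center (a point): cherry tomato of rounded, flattened shape, 33 mm across and 24 mm high, 15 g; one of three alike, lying loose on the scoop at the start; this point is its centre
- bowl: white round bowl with gently sloping wall, 130 mm across the rim (inside 118 mm), 64 mm high, inner floor about 80 mm across and 13 mm up, 0.26 kg, loose; origin: centre of its underside
- trivet: round cork trivet, 164 mm across, 8 mm thick, flat, fixed to the table; origin: centre of its underside. The bowl and the trivet each stand in either half of the table, one left and one right
- lemon: yellow lemon, 82x58x57 mm, loose, between the bowl and the trivet; origin: centre of its underside
- garlic: garlic bulb, 54 mm across, 55 mm high, loose, on the robot's side of the lemon; origin: centre of its underside
- salt_shaker: glass salt shaker, 44 mm across, 90 mm high, loose, at the left end of the table; origin: centre of its underside
- dark_tin: small food tin, 58 mm across, 72 mm high, loose, at the right end of the table; origin: centre of its underside
- canister: canister with wooden lid, 102 mm wide, 130 mm high, fixed, at the middle of the table's back edge; origin: centre of its underside
- spice_jar: spice jar, 45 mm across, 106 mm high, fixed, on one side of the canister; origin: centre of its underside
- jam_jar: jam jar, 65 mm across, 90 mm high, fixed, on the other side of the canister; origin: centre of its underside
- tomato_a: the same tomato as the point of that letter; origin: centre of its underside as it lies at the start
- tomato_b: the same tomato as the point of that letter; origin: centre of its underside as it lies at the start
- tomato_c: the same tomato as the point of that letter; origin: centre of its underside as it lies at the start

How it is judged:
By the outcome, as a careful person would: the job done as asked, in the order asked, and still so for the second after the job is handed in, with the robot touching nothing.
It also fails if it takes over 61 s, if anything falls off the work surface, if the arm or the gripper's body presses on something with over 40 N, if the wrist force passes 120 N, or if a joint passes its speed limit or range.

## Robot

A 6-joint arm with a two-finger parallel gripper is mounted at the origin on a cart in front of the work surface, level with it; the furniture and walls round the work are solid. World frame = base frame: x ahead of the robot, y to its left, z up, the work surface at z = 0. Lengths are in m, angles in rad, forces in N, time in s.
With the tool pointing down it reaches from about 0.3 to 0.775 m from the base axis. Payload 14.6 kg.
Tool frame: the origin (TCP) lies on the centre line of the jaws, within the pads' length; the fingertips stand ctrl.tcp_to_tips ahead of it and the grasp point (between the pads) lies 2 mm behind it (ctrl.tcp_to_tips is the distance from the TCP to the fingertips, in m); z points along the fingers, y is the line along which they close (so a half turn about z gives the same grasp; the last joint's range is limited). The gripper opens to 94 mm and grips with 3 to 60 N. Pads are 16 mm wide; open, the fingers measure 119 mm over their backs; the gripper's body (75 mm by 177 mm) begins 78 mm behind the grasp point.
Start: joints at [-1.249, 0.3, 1.521, -0, 1.321, -0.067], TCP at [0.208, -0.509, 0.201] pointing down, gripper open.
Joint ranges: [-3.03, 3.03], [-0.79, 2.21], [0.23, 2.52], [-1.04, 4.18], [0, 3.07], [-2.55, 2.55]. Speed limits (rad/s): [2.22, 2.22, 2.57, 3.14, 3.14, 3.14].

## Interface

Orientations are given as [roll, pitch, yaw] about the fixed x, y, z axes, in that order (R = Rz(yaw) Ry(pitch) Rx(roll)).
In Python, from station import telemetry, viewer, hand_in, ctrl gives the robot as it stands.
- The arm moves only by the tool step_arm, never from a script. Its argument "plan" is a list of rows, each an object of numbers: "dx", "dy", "dz": the shift along the tool's x, y, z scaled (see below); "rx", "ry", "rz": the turn, a rotation vector about the tool's x, y, z scaled (see below); "claw": the closure, from 0 (fully open) to 1 (shut). In form: [{"dx": .., "dy": .., "dz": .., "rx": .., "ry": .., "rz": .., "claw": ..}, ...]. A call has 1 to 10 rows; each row shifts and turns the commanded pose from where the row before left it, along the tool's axes as they then stand; what a row does not reach is not made up. The controller multiplies each number of a shift by 0.1 m and each number of a turn by 90 degrees. A row lasts 1/10 s, in which the tool goes at most 50 mm and 8.59 degrees, less where a joint would pass 70% of its speed; a pose out of reach is approached as far as the arm can. A call with a number of a shift or a turn outside -1 to 1 is refused whole. A call with a gripper value outside its range is refused whole. The fingers move at their own pace and stop on an object; "grip_force" is the grip in N (left out, the last holds). Time passes only in rows, so rows that do not move let the fingers close. It gives the time, the measured TCP pose, the force, the opening and the grip force at its end, in the units of the state.
- telemetry.get_obs(): the state, without advancing time (a new reading comes with each control period).
- viewer.camera(name): name is "side" or "top" or "wrist"; returns a dict with "img" (420x560x3 uint8, red, green, blue), "z_map" (420x560 float32, m along the optical axis (not along the pixel's ray), 0 where there is no reading), "fx", "fy", "cx", "cy" (pixels), "R" (3x3) and "t" (3): a world point X has camera coordinates R X + t; the wrist camera has in their place "tool_from_camera" (4x4, takes a point from camera to tool coordinates, whose origin is the TCP and whose axes are the flange's). Camera axes: x right, y down, z forward; pixel columns grow to the right and rows downward; lengths in m; the calibration is good to about 2 mm. A picture is of the moment at which its call begins: read the wrist's pose just before it.
- hand_in(): hands the job in; it is judged then, once.
Trained networks look in a picture, given as the dict that the camera call returned (one of the last four; its "shot" number tells which), for a name from the list of things; names that differ only in an ending like _2 or _b are one class to them, and where a whole thing is asked for, a point or a joint stands for the part that bears it (a point fixed in the world has none). Each returns a list of dicts, best first, with "score" (0 to 1); they miss things now and then, are a little off and sometimes report something else, mostly with a low value. They report only what shows in the picture. A call takes as long as a camera call.
- viewer.recognise(target, picture): "rect" ([left, top, right, bottom] in pixels, round what is visible of it).
The state is a dict: "time_s": time; "qpos": joint angles; "joint_vel": joint speeds; "tau": joint torques, N m; "ee_pos": TCP position; "eef_rot": TCP orientation; "force": force on the tool from outside, world axes, zero at the start; "moment": the same for the moment, N m; "grip_width": finger opening in m; "grip_force": force on a finger pad.
Only numpy, scipy, OpenCV 4.12 (cv2) and the standard library are available. Lean on these libraries where they do the work, as an engineer would, in place of code of your own. Each camera call takes 0.05 s, during which the arm holds its last target. There are 200 camera calls.

## Working session

There is one attempt and no reset: what is moved stays moved. The work goes in short steps, Python scripts to look and compute and a tool call to move; the robot and the scene stay as the last step left them, time stands still between calls to the robot, and variables do not carry over. Pictures are saved under pics/ and viewed, at most 10 in all, crops included, and the job is handed in when it is done.

Besides the shell and the picture viewer there is one more tool, called in YAML: its name, and indented under it one key for each argument. step_arm: Moves the arm, as the interface text tells. Shifts and turns lie within -1 to 1; 1 stands for 0.1 m of shift or 90 degrees of turn. Its arguments: {"type":"object","properties":{"plan":{"type":"array"},"grip_force":{"type":"number"}},"required":["plan"]}

```bash
ls; mkdir -p pics
python3 - <<'E'
from station import telemetry, viewer, ctrl
import cv2,numpy as np,pickle
o=telemetry.get_obs();print(o['time_s'],o['ee_pos'],o['eef_rot'],o['grip_width'],ctrl.tcp_to_tips)
d={}
for n in ['top','side']:
    p=viewer.camera(n);d[n]=p
    cv2.imwrite(f'pics/{n}0.png',p['img'][:,:,::-1])
    for t in ['scoop','scoop_grip','scoop_lip','bowl','trivet','lemon','garlic','salt_shaker','dark_tin']:
        r=viewer.recognise(t,p)
        print(n,t,[(np.round(x['rect']).tolist(),round(x['score'],2)) for x in r[:2]])
pickle.dump(d,open('d0.pkl','wb'))
E
```

```text
pics
0.0 [ 0.20840833 -0.50869497  0.200487  ] [-3.14045501e+00 -1.12020115e-04  3.88785172e-01] 0.09393302391682762 0.017
top scoop [([181.0, 222.0, 236.0, 268.0], 0.9)]
top scoop_grip [([181.0, 222.0, 234.0, 265.0], 0.61), ([387.0, 220.0, 424.0, 241.0], 0.58)]
top scoop_lip [([180.0, 220.0, 240.0, 268.0], 0.64)]
top bowl [([325.0, 221.0, 375.0, 270.0], 0.59)]
top trivet [([179.0, 210.0, 242.0, 271.0], 0.98)]
top lemon []
top garlic [([272.0, 249.0, 296.0, 269.0], 0.66)]
top salt_shaker [([143.0, 210.0, 166.0, 230.0], 0.69), ([272.0, 248.0, 295.0, 271.0], 0.56)]
top dark_tin [([390.0, 219.0, 424.0, 243.0], 0.89), ([144.0, 215.0, 167.0, 230.0], 0.69)]
side scoop [([293.0, 219.0, 342.0, 297.0], 0.66)]
side scoop_grip [([287.0, 221.0, 346.0, 295.0], 0.79)]
side scoop_lip [([290.0, 223.0, 348.0, 293.0], 0.72), ([321.0, 260.0, 336.0, 271.0], 0.43)]
side bowl [([291.0, 187.0, 339.0, 220.0], 0.85)]
side trivet [([323.0, 224.0, 341.0, 240.0], 0.33)]
side lemon [([278.0, 218.0, 309.0, 237.0], 0.77)]
side garlic [([325.0, 222.0, 342.0, 242.0], 0.61)]
side salt_shaker [([275.0, 269.0, 299.0, 320.0], 0.86)]
side dark_tin [([288.0, 170.0, 307.0, 196.0], 0.8)]
```

```bash
cat > h.py <<'E'
import numpy as np
def cloud(p,ee=None):
    z=p['z_map'];v,u=np.indices(z.shape)
    c=np.stack([(u-p['cx'])/p['fx']*z,(v-p['cy'])/p['fy']*z,z],-1)
    if 'R' in p: w=(c-p['t'])@p['R']
    else:
        from scipy.spatial.transform import Rotation as Ro
        T=p['tool_from_camera'];c=c@T[:3,:3].T+T[:3,3]
        w=c@Ro.from_euler('xyz',ee['eef_rot']).as_matrix().T+ee['ee_pos']
    w[z<=0]=np.nan
    return w
E
python3 - <<'E'
import pickle,cv2,numpy as np
from h import cloud
d=pickle.load(open('d0.pkl','rb'));p=d['top'];w=cloud(p)
print(p['fx'],p['R'],p['t'])
im=p['img'][190:290,120:440,::-1];cv2.imwrite('pics/topc.png',cv2.resize(im,None,fx=2.5,fy=2.5,interpolation=2))
for n,(l,t,r,b) in dict(scoop=(175,205,245,275),bowl=(320,216,380,275),salt=(143,208,168,232),tin=(387,218,426,245),garlic=(270,246,298,272)).items():
    q=w[t:b,l:r].reshape(-1,3);q=q[q[:,2]>0.03]
    print(n,len(q),q.min(0).round(3),q.max(0).round(3))
q=w[205:275,175:245].reshape(-1,3)
g=q[(q[:,2]>.09)&(q[:,2]<.12)];print('grip',len(g),g.min(0),g.max(0),g.mean(0))
xy=g[:,:2]-g[:,:2].mean(0);u,s,v=np.linalg.svd(xy,full_matrices=False);print(v,s, np.ptp(xy@v.T,axis=0))
E
```

```text
391.0123802826664 [[ 0.00910086 -0.99994083 -0.00595986]
 [-0.97818925 -0.0076657  -0.20757416]
 [ 0.20751619  0.00771898 -0.97820113]] [-0.00500908  0.54530623  0.94941661]
scoop 786 [0.41  0.125 0.03 ] [0.527 0.251 0.109]
bowl 861 [ 0.398 -0.227  0.03 ] [ 0.527 -0.1    0.068]
salt 280 [0.502 0.314 0.032] [0.542 0.35  0.092]
tin 507 [ 0.477 -0.345  0.031] [ 0.532 -0.288  0.075]
garlic 256 [ 0.404 -0.028  0.03 ] [0.453 0.018 0.053]
grip 330 [0.44428545 0.1316971  0.09019773] [0.48511096 0.23620414 0.10894729] [0.46528166 0.18201343 0.10297763]
[[-0.23600183 -0.97175261]
 [ 0.97175261 -0.23600183]] [0.55200685 0.09738051] [0.10502046 0.02176921]
```

View pics/topc.png

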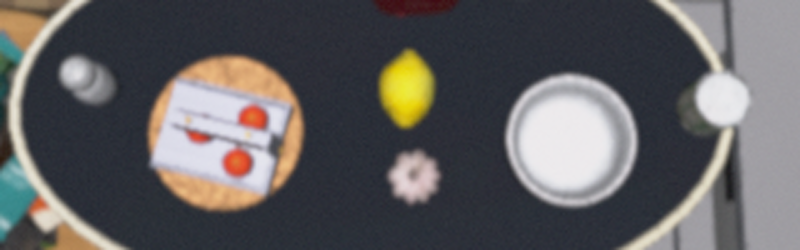

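The top crop shows the scoop on the trivet at left (about 225,135), the bowl at right (570,140), and the lemon and garlic between them. The grip bar runs nearly along y, with the strap apparently at its right (-y) end. I'll move above the scoop for a closer look.

step_arm:
  plan:
    - {"dx": 0.28,"dy": -0.3,"dz": -0.06}
    - {"dx": 0.28,"dy": -0.3,"dz": -0.06}
    - {"dx": 0.28,"dy": -0.3,"dz": -0.06}
    - {"dx": 0.28,"dy": -0.3,"dz": -0.06}
    - {"dx": 0.28,"dy": -0.3,"dz": -0.06}
    - {"dx": 0.28,"dy": -0.3,"dz": -0.06}
    - {"dx": 0.28,"dy": -0.3,"dz": -0.06}
    - {"dx": 0.28,"dy": -0.3,"dz": -0.06}
    - {"dx": 0.28,"dy": -0.3,"dz": -0.06}
    - {"dx": 0.28,"dy": -0.3,"dz": -0.06}

```text
$.plan[0]: bad value
```

step_arm:
  plan:
    - {"dx": 0.28,"dy": -0.3,"dz": -0.06}
    - {"dx": 0.28,"dy": -0.3,"dz": -0.06}
    - {"dx": 0.28,"dy": -0.3,"dz": -0.06}
    - {"dx": 0.28,"dy": -0.3,"dz": -0.06}
    - {"dx": 0.28,"dy": -0.3,"dz": -0.06}
    - {"dx": 0.28,"dy": -0.3,"dz": -0.06}
    - {"dx": 0.28,"dy": -0.3,"dz": -0.06}
    - {"dx": 0.2,"dy": -0.3,"dz": -0.06}
    - {"rz": -0.09}
    - {"rz": -0.09}

```text
$.plan[0]: bad value
```

step_arm:
  plan:
    - {"rz": -0.085}
    - {"rz": -0.085}
    - {"rz": -0.085}
    - {"rz": -0.085}
    - {"rz": -0.08}
    - {"rz": 0}

```text
$.plan[0]: bad value
```

Run:
```python
from station import telemetry, viewer
import cv2,numpy as np
from h import cloud
o=telemetry.get_obs();p=viewer.camera('wrist')
print(o['time_s'],o['ee_pos'],o['eef_rot'],o['qpos'])
w=cloud(p,o)
cv2.imwrite('pics/w1.png',p['img'][:,:,::-1])
print(p['tool_from_camera'].round(3).tolist())
q=w.reshape(-1,3);print(np.nanpercentile(q[:,2],[0,1,50,99,100]))
g=q[(q[:,2]>.094)&(q[:,2]<.112)&(abs(q[:,0]-.465)<.09)&(abs(q[:,1]-.182)<.09)];print('grip',len(g),g.mean(0),g[:,2].min(),g[:,2].max())
c,s,a=cv2.minAreaRect((g[:,:2]*1000).astype(np.float32));print(c,s,a)
m=(q[:,2]>.02)&(q[:,2]<.045)&(abs(q[:,0]-.465)<.09)&(abs(q[:,1]-.182)<.09)
print(cv2.minAreaRect((q[m][:,:2]*1000).astype(np.float32)))
```

```text
1.0 [ 0.20849063 -0.50893675  0.20103528] [-3.14157018e+00 -1.13003160e-05  3.88831356e-01] [-1.24859210e+00  2.99908829e-01  1.52101288e+00  1.00933386e-05
  1.32069411e+00 -6.66296275e-02]
[[-0.0, -0.967, -0.254, 0.073], [1.0, 0.0, -0.001, -0.0], [0.001, -0.254, 0.967, -0.183], [0.0, 0.0, 0.0, 1.0]]
[-0.76133553 -0.75593819 -0.06096698  0.32600804  0.32994243]<stdin>:10: RuntimeWarning: Mean of empty slice.
  ret = um.true_divide(
Traceback (most recent call last):
ValueError: zero-size array to reduction operation minimum which has no identity
```

View pics/w1.png

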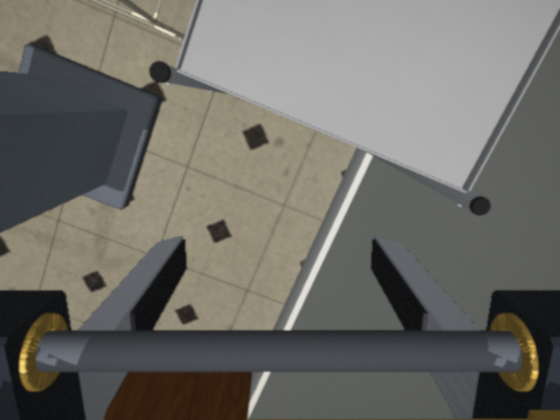

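The plans were refused because every row needs all seven keys. The wrist picture shows only the floor beside the cart, since the arm hasn't moved. I'll resend complete rows.

step_arm:
  plan:
    - {"dx": 0.28,"dy": -0.3,"dz": -0.06,"rx": 0,"ry": 0,"rz": 0,"claw": 0}
    - {"dx": 0.28,"dy": -0.3,"dz": -0.06,"rx": 0,"ry": 0,"rz": 0,"claw": 0}
    - {"dx": 0.28,"dy": -0.3,"dz": -0.06,"rx": 0,"ry": 0,"rz": 0,"claw": 0}
    - {"dx": 0.28,"dy": -0.3,"dz": -0.06,"rx": 0,"ry": 0,"rz": 0,"claw": 0}
    - {"dx": 0.28,"dy": -0.3,"dz": -0.06,"rx": 0,"ry": 0,"rz": 0,"claw": 0}
    - {"dx": 0.28,"dy": -0.3,"dz": -0.06,"rx": 0,"ry": 0,"rz": 0,"claw": 0}
    - {"dx": 0.28,"dy": -0.3,"dz": -0.06,"rx": 0,"ry": 0,"rz": 0,"claw": 0}
    - {"dx": 0.28,"dy": -0.3,"dz": -0.06,"rx": 0,"ry": 0,"rz": 0,"claw": 0}
    - {"dx": 0.28,"dy": -0.3,"dz": -0.06,"rx": 0,"ry": 0,"rz": 0,"claw": 0}
    - {"dx": 0.28,"dy": -0.3,"dz": -0.06,"rx": 0,"ry": 0,"rz": 0,"claw": 0}

```text
time_s: 2.05
ee_pos: [0.3541, -0.1236, 0.2615]
eef_rot: [3.141, -0.001, 0.389]
force: [-0.0, 0.6, 0.3]
grip_width: 0.094
grip_force: 0.0
```

step_arm:
  plan:
    - {"dx": 0.28,"dy": -0.3,"dz": -0.06,"rx": 0,"ry": 0,"rz": 0,"claw": 0}
    - {"dx": 0.28,"dy": -0.3,"dz": -0.06,"rx": 0,"ry": 0,"rz": 0,"claw": 0}
    - {"dx": 0.28,"dy": -0.3,"dz": -0.06,"rx": 0,"ry": 0,"rz": 0,"claw": 0}
    - {"dx": 0.28,"dy": -0.3,"dz": -0.06,"rx": 0,"ry": 0,"rz": 0,"claw": 0}
    - {"dx": 0.28,"dy": -0.3,"dz": -0.06,"rx": 0,"ry": 0,"rz": 0,"claw": 0}
    - {"dx": 0.28,"dy": -0.3,"dz": -0.06,"rx": 0,"ry": 0,"rz": 0,"claw": 0}
    - {"dx": 0.28,"dy": -0.3,"dz": -0.06,"rx": 0,"ry": 0,"rz": 0,"claw": 0}
    - {"dx": 0.28,"dy": -0.3,"dz": -0.06,"rx": 0,"ry": 0,"rz": 0,"claw": 0}
    - {"dx": 0,"dy": 0,"dz": 0,"rx": 0,"ry": 0,"rz": -0.09,"claw": 0}
    - {"dx": 0,"dy": 0,"dz": 0,"rx": 0,"ry": 0,"rz": -0.09,"claw": 0}

```text
time_s: 3.05
ee_pos: [0.4702, 0.1829, 0.3087]
eef_rot: [-3.141, 0.001, 0.679]
force: [-0.1, -0.3, 0.1]
grip_width: 0.0941
grip_force: 0.0
```

step_arm:
  plan:
    - {"dx": 0,"dy": 0,"dz": 0,"rx": 0,"ry": 0,"rz": -0.085,"claw": 0}
    - {"dx": 0,"dy": 0,"dz": 0,"rx": 0,"ry": 0,"rz": -0.085,"claw": 0}
    - {"dx": 0,"dy": 0,"dz": 0,"rx": 0,"ry": 0,"rz": -0.085,"claw": 0}
    - {"dx": 0,"dy": 0,"dz": 0,"rx": 0,"ry": 0,"rz": -0.085,"claw": 0}
    - {"dx": 0,"dy": 0,"dz": 0,"rx": 0,"ry": 0,"rz": -0.08,"claw": 0}
    - {"dx": 0,"dy": 0,"dz": 0,"rx": 0,"ry": 0,"rz": 0,"claw": 0}

```text
time_s: 3.65
ee_pos: [0.4701, 0.1818, 0.3091]
eef_rot: [3.142, -0.0, 1.333]
force: [0.3, 0.2, -0.3]
grip_width: 0.0939
grip_force: 0.0
```

```bash
cat > look.py <<'E'
from station import telemetry, viewer
import cv2,numpy as np,pickle
from h import cloud
o=telemetry.get_obs();p=viewer.camera('wrist')
print(o['time_s'],o['ee_pos'],o['eef_rot'],o['qpos'])
w=cloud(p,o);pickle.dump((o,p),open('w.pkl','wb'))
cv2.imwrite('pics/w2.png',p['img'][:,:,::-1])
q=w.reshape(-1,3)
near=(abs(q[:,0]-.465)<.09)&(abs(q[:,1]-.182)<.09)
for lo,hi in [(.092,.112),(.018,.042),(.005,.042)]:
    g=q[near&(q[:,2]>lo)&(q[:,2]<hi)]
    if len(g): print(lo,len(g),np.median(g,0),cv2.minAreaRect((g[:,:2]*1000).astype(np.float32)))
E
python3 look.py
```

```text
3.65 [0.47014468 0.18181999 0.3091005 ] [ 3.14150471e+00 -5.58807342e-05  1.33332814e+00] [2.96342757e-01 1.34864494e-01 1.47290232e+00 3.36063570e-06
 1.53372170e+00 5.33810826e-01]
0.092 1642 [0.4655395  0.18434821 0.10351599] ((466.0021667480469, 183.23391723632812), (103.3138198852539, 20.930025100708008), 75.84822845458984)
0.018 2477 [0.47157749 0.17460194 0.03357695] ((468.2023010253906, 195.60110473632812), (128.02896118164062, 98.26006317138672), 76.49242401123047)
0.005 11103 [0.48201287 0.20158075 0.01052672] ((473.79437255859375, 192.7840118408203), (158.23983764648438, 162.16554260253906), 89.81169891357422)
```

View pics/w2.png

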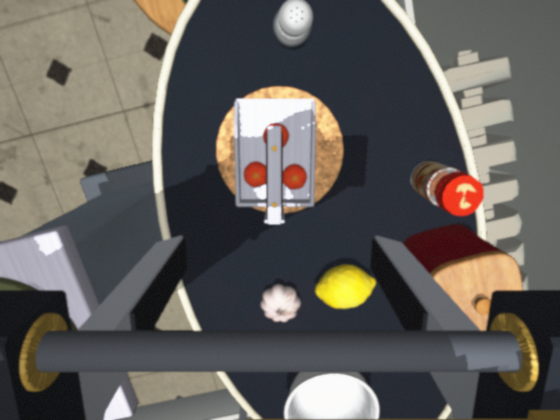

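The picture shows the scoop from above with its mouth at the top (about 275,100, world +y) and its strap at the back (275,215). The tomatoes are at (275,135), (256,175) and (294,177). The bar centre lies about 13 mm behind the pan centre, which fits the given sizes. Next I'll descend on the grip point and close.

step_arm:
  plan:
    - {"dx": 0.08,"dy": -0.046,"dz": 0.3,"rx": 0,"ry": 0,"rz": 0,"claw": 0}
    - {"dx": 0,"dy": 0,"dz": 0.4,"rx": 0,"ry": 0,"rz": 0,"claw": 0}
    - {"dx": 0,"dy": 0,"dz": 0.4,"rx": 0,"ry": 0,"rz": 0,"claw": 0}
    - {"dx": 0,"dy": 0,"dz": 0.4,"rx": 0,"ry": 0,"rz": 0,"claw": 0}
    - {"dx": 0,"dy": 0,"dz": 0.3,"rx": 0,"ry": 0,"rz": 0,"claw": 0}
    - {"dx": 0,"dy": 0,"dz": 0.2,"rx": 0,"ry": 0,"rz": 0,"claw": 0}
    - {"dx": 0,"dy": 0,"dz": 0.15,"rx": 0,"ry": 0,"rz": 0,"claw": 0}
    - {"dx": 0,"dy": 0,"dz": 0.05,"rx": 0,"ry": 0,"rz": 0,"claw": 0}
    - {"dx": 0,"dy": 0,"dz": 0,"rx": 0,"ry": 0,"rz": 0,"claw": 0}

```text
time_s: 4.6
ee_pos: [0.4675, 0.1906, 0.0888]
eef_rot: [-3.141, 0.0, 1.329]
force: [0.9, 0.9, 1.1]
grip_width: 0.0939
grip_force: 0.0
```

Run:
```python
import pickle,numpy as np,cv2
from h import cloud
from scipy.optimize import least_squares
o,p=pickle.load(open('w.pkl','rb'));P=pickle.load(open('d0.pkl','rb'))['top']
for n,w,p in [('wrist',cloud(p,o),p),('top',cloud(P),P)]:
    hsv=cv2.cvtColor(p['img'],cv2.COLOR_RGB2HSV)
    # trivet: cork-coloured
    m=(abs(w[...,0]-.47)<.11)&(abs(w[...,1]-.19)<.11)&(w[...,2]>0)&(w[...,2]<.018)&(hsv[...,1]>60)&(hsv[...,0]<25)&(hsv[...,2]>90)
    print(n,'trivet',m.sum(),np.nanmedian(w[m],0),cv2.minEnclosingCircle((w[m][:,:2]*1000).astype(np.float32)))
    c,r=cv2.minEnclosingCircle((w[m][:,:2]*1000).astype(np.float32))
    q=w[m][:,:2]
    # outer edge fit per angle
    c0=np.array(c)/1000;a=np.arctan2(*(q-c0).T[::-1]);rr=np.linalg.norm(q-c0,axis=1)
    E=[q[(a>=t)&(a<t+.15)][np.argmax(rr[(a>=t)&(a<t+.15)])] for t in np.arange(-3.14,3.1,.15) if ((a>=t)&(a<t+.15)).any()]
    E=np.array(E);s=least_squares(lambda x:np.hypot(*(E-x[:2]).T)-x[2],[*c0,.082],loss='soft_l1',f_scale=.002);print(s.x)
    q=w.reshape(-1,3);b=q[(q[:,2]>.055)&(q[:,2]<.075)&(abs(q[:,0]-.463)<.09)&(abs(q[:,1]+.164)<.09)]
    if len(b):
        s=least_squares(lambda x:np.hypot(*(b[:,:2]-x[:2]).T)-x[2],[.463,-.164,.062],loss='soft_l1',f_scale=.002);print('bowl',len(b),s.x,np.median(b[:,2]))
    for nm,x,y in [('lemon',.5,0),('garlic',.43,0)]:
        b=q[(q[:,2]>.02)&(q[:,2]<.075)&(abs(q[:,0]-x)<.06)&(abs(q[:,1]-y)<.06)];print(nm,b.min(0),b.max(0))
```

```text
wrist trivet 3960 [0.51583269 0.20148958 0.00767848] ((473.612548828125, 194.828125), 83.79974365234375)
[0.47379027 0.19483949 0.08291504]
bowl 651 [ 0.46186004 -0.16281486  0.06134584] 0.062130328948632546
lemon [ 0.44000976 -0.02826705  0.02007887] [0.55891292 0.03021987 0.05863059]
garlic [ 0.40045685 -0.03158781  0.02007887] [0.48998501 0.02043542 0.05496802]
top trivet 1146 [0.48406038 0.18928106 0.00824287] ((474.9360046386719, 196.90602111816406), 84.77481079101562)
[0.47490572 0.1967186  0.08394649]
bowl 452 [ 0.46307331 -0.16293191  0.06099576] 0.06233156709451975
lemon [ 0.4406409  -0.02843214  0.02123643] [0.55877497 0.02999737 0.06094772]
garlic [ 0.40170094 -0.03104026  0.02011061] [0.4898603  0.02079958 0.05295683]
```

step_arm:
  grip_force: 50
  plan:
    - {"dx": 0,"dy": 0,"dz": 0,"rx": 0,"ry": 0,"rz": 0,"claw": 0.5}
    - {"dx": 0,"dy": 0,"dz": 0,"rx": 0,"ry": 0,"rz": 0,"claw": 0.7}
    - {"dx": 0,"dy": 0,"dz": 0,"rx": 0,"ry": 0,"rz": 0,"claw": 0.8}
    - {"dx": 0,"dy": 0,"dz": 0,"rx": 0,"ry": 0,"rz": 0,"claw": 0.9}
    - {"dx": 0,"dy": 0,"dz": 0,"rx": 0,"ry": 0,"rz": 0,"claw": 1}
    - {"dx": 0,"dy": 0,"dz": 0,"rx": 0,"ry": 0,"rz": 0,"claw": 1}
    - {"dx": 0,"dy": 0,"dz": 0,"rx": 0,"ry": 0,"rz": 0,"claw": 1}
    - {"dx": 0,"dy": 0,"dz": 0,"rx": 0,"ry": 0,"rz": 0,"claw": 1}

```text
time_s: 5.4
ee_pos: [0.4676, 0.1907, 0.0891]
eef_rot: [-3.142, -0.0, 1.331]
force: [-0.7, -0.4, -0.5]
grip_width: 0.0337
grip_force: 0.0
```

step_arm:
  grip_force: 50
  plan:
    - {"dx": 0,"dy": 0,"dz": 0,"rx": 0,"ry": 0,"rz": 0,"claw": 1}
    - {"dx": 0,"dy": 0,"dz": 0,"rx": 0,"ry": 0,"rz": 0,"claw": 1}
    - {"dx": 0,"dy": 0,"dz": 0,"rx": 0,"ry": 0,"rz": 0,"claw": 1}
    - {"dx": 0,"dy": 0,"dz": 0,"rx": 0,"ry": 0,"rz": 0,"claw": 1}
    - {"dx": 0,"dy": 0,"dz": 0,"rx": 0,"ry": 0,"rz": 0,"claw": 1}

```text
time_s: 5.9
ee_pos: [0.4676, 0.1907, 0.089]
eef_rot: [-3.141, -0.0, 1.331]
force: [-0.3, 1.5, -0.7]
grip_width: 0.0175
grip_force: 50.0
```

step_arm:
  plan:
    - {"dx": 0,"dy": 0,"dz": -0.04,"rx": 0,"ry": 0,"rz": 0,"claw": 1}
    - {"dx": 0,"dy": 0,"dz": -0.08,"rx": 0,"ry": 0,"rz": 0,"claw": 1}
    - {"dx": 0,"dy": 0,"dz": -0.15,"rx": 0,"ry": 0,"rz": 0,"claw": 1}
    - {"dx": 0,"dy": 0,"dz": -0.2,"rx": 0,"ry": 0,"rz": 0,"claw": 1}
    - {"dx": 0,"dy": 0,"dz": -0.2,"rx": 0,"ry": 0,"rz": 0,"claw": 1}
    - {"dx": 0,"dy": 0,"dz": -0.2,"rx": 0,"ry": 0,"rz": 0,"claw": 1}
    - {"dx": 0,"dy": 0,"dz": -0.2,"rx": 0,"ry": 0,"rz": 0,"claw": 1}
    - {"dx": 0,"dy": 0,"dz": -0.15,"rx": 0,"ry": 0,"rz": 0,"claw": 1}
    - {"dx": 0,"dy": 0,"dz": -0.08,"rx": 0,"ry": 0,"rz": 0,"claw": 1}
    - {"dx": 0,"dy": 0,"dz": -0.04,"rx": 0,"ry": 0,"rz": 0,"claw": 1}

```text
time_s: 6.9
ee_pos: [0.4676, 0.1907, 0.2238]
eef_rot: [3.141, -0.0, 1.331]
force: [1.1, 0.2, -3.6]
grip_width: 0.017
grip_force: 50.0
```

Run:
```python
import pickle,numpy as np
from h import cloud
P=pickle.load(open('d0.pkl','rb'))
for n in P:
    q=cloud(P[n]).reshape(-1,3)
    for y in np.arange(-.36,.1,.04):
        b=q[(q[:,2]>.04)&(q[:,2]<.2)&(q[:,0]>.53)&(q[:,0]<.8)&(abs(q[:,1]-y)<.02)]
        if len(b): print(n,round(y,2),len(b),b.min(0).round(3),b.max(0).round(3))
```

```text
top -0.32 10 [ 0.53  -0.325  0.066] [ 0.532 -0.307  0.073]
top -0.28 214 [ 0.765 -0.296  0.113] [ 0.8   -0.26   0.135]
top -0.24 249 [ 0.764 -0.26   0.112] [ 0.8   -0.22   0.134]
top -0.2 248 [ 0.765 -0.22   0.112] [ 0.8   -0.181  0.136]
top -0.16 354 [ 0.63  -0.18   0.043] [ 0.8   -0.14   0.134]
top -0.12 678 [ 0.625 -0.139  0.041] [ 0.8   -0.1    0.134]
top -0.08 303 [ 0.636 -0.1    0.041] [ 0.8   -0.06   0.134]
top -0.04 828 [ 0.606 -0.059  0.04 ] [ 0.8   -0.02   0.135]
top -0.0 1052 [ 0.53 -0.02  0.04] [0.8   0.02  0.135]
top 0.04 650 [0.531 0.02  0.041] [0.8   0.059 0.134]
top 0.08 304 [0.643 0.06  0.04 ] [0.8   0.1   0.134]
side -0.28 41 [ 0.763 -0.289  0.105] [ 0.8   -0.261  0.129]
side -0.24 61 [ 0.763 -0.259  0.106] [ 0.8  -0.22  0.13]
side -0.2 65 [ 0.762 -0.22   0.107] [ 0.799 -0.18   0.129]
side -0.16 98 [ 0.636 -0.179  0.086] [ 0.799 -0.14   0.129]
side -0.12 138 [ 0.625 -0.14   0.086] [ 0.799 -0.1    0.129]
side -0.08 87 [ 0.763 -0.1    0.105] [ 0.799 -0.06   0.129]
side -0.04 202 [ 0.605 -0.06   0.048] [ 0.8  -0.02  0.13]
side -0.0 426 [ 0.532 -0.02   0.04 ] [0.8  0.02 0.13]
side 0.04 1016 [0.531 0.02  0.04 ] [0.8  0.06 0.13]
side 0.08 135 [0.763 0.06  0.106] [0.8   0.1   0.129]
```

step_arm:
  plan:
    - {"dx": -0.045,"dy": 0.021,"dz": 0,"rx": 0,"ry": 0,"rz": 0,"claw": 1}
    - {"dx": -0.09,"dy": 0.042,"dz": 0,"rx": 0,"ry": 0,"rz": 0,"claw": 1}
    - {"dx": -0.135,"dy": 0.062,"dz": 0,"rx": 0,"ry": 0,"rz": 0,"claw": 1}
    - {"dx": -0.18,"dy": 0.083,"dz": 0,"rx": 0,"ry": 0,"rz": 0,"claw": 1}
    - {"dx": -0.227,"dy": 0.104,"dz": 0,"rx": 0,"ry": 0,"rz": 0,"claw": 1}
    - {"dx": -0.227,"dy": 0.104,"dz": 0,"rx": 0,"ry": 0,"rz": 0,"claw": 1}
    - {"dx": -0.227,"dy": 0.104,"dz": 0,"rx": 0,"ry": 0,"rz": 0,"claw": 1}
    - {"dx": -0.227,"dy": 0.104,"dz": 0,"rx": 0,"ry": 0,"rz": 0,"claw": 1}
    - {"dx": -0.227,"dy": 0.104,"dz": 0,"rx": 0,"ry": 0,"rz": 0,"claw": 1}
    - {"dx": -0.227,"dy": 0.104,"dz": 0,"rx": 0,"ry": 0,"rz": 0,"claw": 1}

```text
time_s: 7.9
ee_pos: [0.5052, -0.0073, 0.2226]
eef_rot: [-3.141, 0.0, 1.331]
force: [1.4, -0.5, -3.4]
grip_width: 0.0176
grip_force: 50.0
```

step_arm:
  plan:
    - {"dx": -0.227,"dy": 0.104,"dz": 0,"rx": 0,"ry": 0,"rz": 0,"claw": 1}
    - {"dx": -0.227,"dy": 0.104,"dz": 0,"rx": 0,"ry": 0,"rz": 0,"claw": 1}
    - {"dx": -0.227,"dy": 0.104,"dz": 0,"rx": 0,"ry": 0,"rz": 0,"claw": 1}
    - {"dx": -0.227,"dy": 0.104,"dz": 0,"rx": 0,"ry": 0,"rz": 0,"claw": 1}
    - {"dx": -0.227,"dy": 0.104,"dz": 0,"rx": 0,"ry": 0,"rz": 0,"claw": 1}
    - {"dx": -0.227,"dy": 0.104,"dz": 0,"rx": 0,"ry": 0,"rz": 0,"claw": 1}
    - {"dx": -0.18,"dy": 0.083,"dz": 0,"rx": 0,"ry": 0,"rz": 0,"claw": 1}
    - {"dx": -0.135,"dy": 0.062,"dz": 0,"rx": 0,"ry": 0,"rz": 0,"claw": 1}
    - {"dx": -0.09,"dy": 0.042,"dz": 0,"rx": 0,"ry": 0,"rz": 0,"claw": 1}
    - {"dx": -0.045,"dy": 0.021,"dz": 0,"rx": 0,"ry": 0,"rz": 0,"claw": 1}

```text
time_s: 8.9
ee_pos: [0.5431, -0.2018, 0.2227]
eef_rot: [-3.141, -0.0, 1.331]
force: [0.0, -1.2, -3.6]
grip_width: 0.0171
grip_force: 50.0
```

step_arm:
  plan:
    - {"dx": 0,"dy": 0,"dz": 0,"rx": 0,"ry": 0,"rz": -0.02,"claw": 1}
    - {"dx": 0,"dy": 0,"dz": 0,"rx": 0,"ry": 0,"rz": -0.04,"claw": 1}
    - {"dx": 0,"dy": 0,"dz": 0,"rx": 0,"ry": 0,"rz": -0.06,"claw": 1}
    - {"dx": 0,"dy": 0,"dz": 0,"rx": 0,"ry": 0,"rz": -0.06,"claw": 1}
    - {"dx": 0,"dy": 0,"dz": 0,"rx": 0,"ry": 0,"rz": -0.06,"claw": 1}
    - {"dx": 0,"dy": 0,"dz": 0,"rx": 0,"ry": 0,"rz": -0.06,"claw": 1}
    - {"dx": 0,"dy": 0,"dz": 0,"rx": 0,"ry": 0,"rz": -0.06,"claw": 1}
    - {"dx": 0,"dy": 0,"dz": 0,"rx": 0,"ry": 0,"rz": -0.06,"claw": 1}
    - {"dx": 0,"dy": 0,"dz": 0,"rx": 0,"ry": 0,"rz": -0.06,"claw": 1}
    - {"dx": 0,"dy": 0,"dz": 0,"rx": 0,"ry": 0,"rz": -0.06,"claw": 1}

```text
time_s: 9.9
ee_pos: [0.5433, -0.2004, 0.2231]
eef_rot: [-3.142, -0.0, 2.184]
force: [-0.3, 0.4, -3.9]
grip_width: 0.0175
grip_force: 50.0
```

step_arm:
  plan:
    - {"dx": 0,"dy": 0,"dz": 0,"rx": 0,"ry": 0,"rz": -0.06,"claw": 1}
    - {"dx": 0,"dy": 0,"dz": 0,"rx": 0,"ry": 0,"rz": -0.06,"claw": 1}
    - {"dx": 0,"dy": 0,"dz": 0,"rx": 0,"ry": 0,"rz": -0.06,"claw": 1}
    - {"dx": 0,"dy": 0,"dz": 0,"rx": 0,"ry": 0,"rz": -0.06,"claw": 1}
    - {"dx": 0,"dy": 0,"dz": 0,"rx": 0,"ry": 0,"rz": -0.05,"claw": 1}
    - {"dx": 0,"dy": 0,"dz": 0,"rx": 0,"ry": 0,"rz": -0.03,"claw": 1}
    - {"dx": 0,"dy": 0,"dz": 0,"rx": 0,"ry": 0,"rz": -0.01,"claw": 1}
    - {"dx": 0,"dy": 0,"dz": 0,"rx": 0,"ry": 0,"rz": 0,"claw": 1}

```text
time_s: 10.7
ee_pos: [0.5433, -0.2006, 0.2231]
eef_rot: [3.142, -0.0, 2.698]
force: [-0.3, -0.1, -4.1]
grip_width: 0.0174
grip_force: 50.0
```

```bash
cat > look2.py <<'E'
import sys
from station import telemetry, viewer
import cv2,numpy as np,pickle
from h import cloud
from scipy.spatial.transform import Rotation as Ro
from scipy.optimize import least_squares
n=sys.argv[1]
o=telemetry.get_obs();d={}
print(o['time_s'],o['ee_pos'].round(4),o['eef_rot'].round(3),o['qpos'].round(3))
R=Ro.from_euler('xyz',o['eef_rot']).as_matrix()
print('lip est',(o['ee_pos']+R@[.071,0,.078]).round(4))
for c in ['wrist','top']:
    p=viewer.camera(c);d[c]=p
    w=cloud(p,o);q=w.reshape(-1,3)
    b=q[(q[:,2]>.055)&(q[:,2]<.069)&(abs(q[:,0]-.463)<.08)&(abs(q[:,1]+.164)<.08)]
    if len(b)>60:
        s=least_squares(lambda x:np.hypot(*(b[:,:2]-x).T)-.061,[.463,-.164],loss='soft_l1',f_scale=.002);print(c,'bowl',len(b),s.x)
pickle.dump((o,d),open(n+'.pkl','wb'))
T=d['top']['img'][190:300,280:430];im=np.hstack([d['wrist']['img'][:,:],cv2.resize(T,(240,176)).repeat(1,0) if 0 else np.vstack([cv2.resize(T,(240,176)),np.zeros((244,240,3),np.uint8)])])
cv2.imwrite(f'pics/{n}.png',im[:,:,::-1])
E
python3 look2.py a1
```

```text
10.7 [ 0.5433 -0.2006  0.2231] [ 3.142 -0.     2.698] [-0.417  0.35   1.404  0.     1.388 -1.544]
lip est [ 0.4792 -0.1701  0.1451]
wrist bowl 2843 [ 0.46202193 -0.16498367]
top bowl 101 [ 0.46352397 -0.16334641]
```

View pics/a1.png

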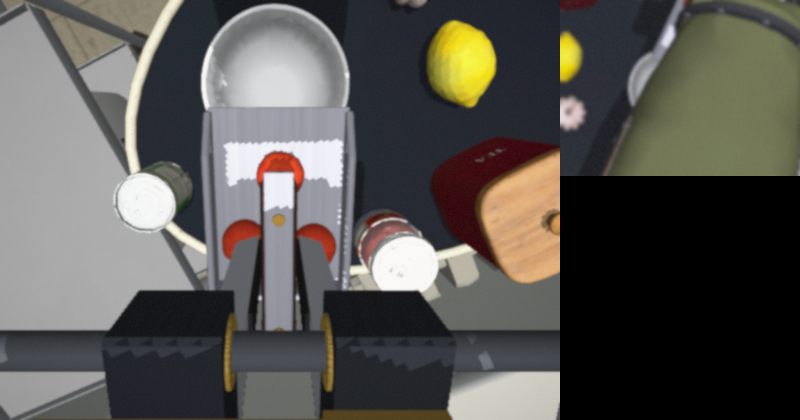

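The picture shows all three tomatoes still on the scoop, and the lip (about row 108, columns 210-350) lined up with the bowl (centre about 277,70). I'll lower, then tip about the lip.

step_arm:
  plan:
    - {"dx": 0,"dy": 0,"dz": 0.04,"rx": 0,"ry": 0,"rz": 0,"claw": 1}
    - {"dx": 0,"dy": 0,"dz": 0.08,"rx": 0,"ry": 0,"rz": 0,"claw": 1}
    - {"dx": 0,"dy": 0,"dz": 0.1,"rx": 0,"ry": 0,"rz": 0,"claw": 1}
    - {"dx": 0,"dy": 0,"dz": 0.1,"rx": 0,"ry": 0,"rz": 0,"claw": 1}
    - {"dx": 0,"dy": 0,"dz": 0.1,"rx": 0,"ry": 0,"rz": 0,"claw": 1}
    - {"dx": 0,"dy": 0,"dz": 0.07,"rx": 0,"ry": 0,"rz": 0,"claw": 1}
    - {"dx": 0,"dy": 0,"dz": 0.04,"rx": 0,"ry": 0,"rz": 0,"claw": 1}
    - {"dx": 0,"dy": 0,"dz": 0,"rx": 0,"ry": 0,"rz": 0,"claw": 1}

```text
time_s: 11.6
ee_pos: [0.5431, -0.2008, 0.1695]
eef_rot: [-3.142, -0.001, 2.698]
force: [-0.2, 0.6, -3.4]
grip_width: 0.0173
grip_force: 50.0
```

step_arm:
  plan:
    - {"dx": 0.0135,"dy": 0,"dz": -0.0125,"rx": 0,"ry": -0.011,"rz": 0,"claw": 1}
    - {"dx": 0.027,"dy": 0,"dz": -0.025,"rx": 0,"ry": -0.022,"rz": 0,"claw": 1}
    - {"dx": 0.027,"dy": 0,"dz": -0.025,"rx": 0,"ry": -0.022,"rz": 0,"claw": 1}
    - {"dx": 0.027,"dy": 0,"dz": -0.025,"rx": 0,"ry": -0.022,"rz": 0,"claw": 1}
    - {"dx": 0.027,"dy": 0,"dz": -0.025,"rx": 0,"ry": -0.022,"rz": 0,"claw": 1}
    - {"dx": 0.027,"dy": 0,"dz": -0.025,"rx": 0,"ry": -0.022,"rz": 0,"claw": 1}
    - {"dx": 0.027,"dy": 0,"dz": -0.025,"rx": 0,"ry": -0.022,"rz": 0,"claw": 1}
    - {"dx": 0.027,"dy": 0,"dz": -0.025,"rx": 0,"ry": -0.022,"rz": 0,"claw": 1}
    - {"dx": 0.027,"dy": 0,"dz": -0.025,"rx": 0,"ry": -0.022,"rz": 0,"claw": 1}
    - {"dx": 0.0135,"dy": 0,"dz": -0.0125,"rx": 0,"ry": -0.011,"rz": 0,"claw": 1}

```text
time_s: 12.6
ee_pos: [0.5185, -0.189, 0.1897]
eef_rot: [3.142, 0.314, 2.698]
force: [0.4, 0.7, -4.1]
grip_width: 0.0175
grip_force: 50.0
```

```bash
python3 look2.py a2
python3 - <<'E'
import pickle
from h import cloud
import numpy as np
for n in ['a1','a2']:
    o,d=pickle.load(open(f'{n}.pkl','rb'));w=cloud(d['wrist'],o)
    c=d['wrist']['z_map'][:,240:262]
    r=np.argmax(abs(np.diff(np.nanmedian(c,1)))[60:150])+60
    print(n,r,[np.nanmedian(w[k,265:290],0).round(4).tolist() for k in (r-2,r+3)])
E
```

```text
12.6 [ 0.5185 -0.189   0.1897] [3.142 0.314 2.698] [-0.411  0.139  1.777 -0.013  0.912 -1.532]
lip est [ 0.4792 -0.1704  0.0936]
wrist bowl 2791 [ 0.46216362 -0.16500614]
top bowl 142 [ 0.46352962 -0.1632854 ]
a1 106 [[0.4764, -0.1698, 0.0113], [0.4792, -0.1708, 0.1451]]
a2 105 [[0.4982, -0.1804, 0.0174], [0.4787, -0.1708, 0.0941]]
```

View pics/a2.png

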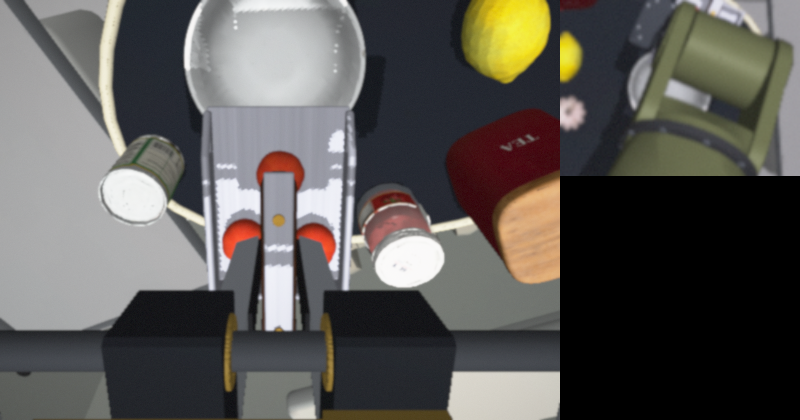

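The wrist view shows the tomatoes unmoved at a tip of 0.31 rad, with the lip at 0.094 m over the bowl. I'll continue slowly and lower a little.

step_arm:
  plan:
    - {"dx": 0.019,"dy": 0,"dz": -0.007,"rx": 0,"ry": -0.0127,"rz": 0,"claw": 1}
    - {"dx": 0.019,"dy": 0,"dz": -0.007,"rx": 0,"ry": -0.0127,"rz": 0,"claw": 1}
    - {"dx": 0.019,"dy": 0,"dz": -0.007,"rx": 0,"ry": -0.0127,"rz": 0,"claw": 1}
    - {"dx": 0.019,"dy": 0,"dz": -0.007,"rx": 0,"ry": -0.0127,"rz": 0,"claw": 1}
    - {"dx": 0.019,"dy": 0,"dz": -0.007,"rx": 0,"ry": -0.0127,"rz": 0,"claw": 1}
    - {"dx": 0.019,"dy": 0,"dz": -0.007,"rx": 0,"ry": -0.0127,"rz": 0,"claw": 1}
    - {"dx": 0.019,"dy": 0,"dz": -0.007,"rx": 0,"ry": -0.0127,"rz": 0,"claw": 1}
    - {"dx": 0.019,"dy": 0,"dz": -0.007,"rx": 0,"ry": -0.0127,"rz": 0,"claw": 1}
    - {"dx": 0.019,"dy": 0,"dz": -0.007,"rx": 0,"ry": -0.0127,"rz": 0,"claw": 1}
    - {"dx": 0.019,"dy": 0,"dz": -0.007,"rx": 0,"ry": -0.0127,"rz": 0,"claw": 1}

```text
time_s: 13.7
ee_pos: [0.5004, -0.1805, 0.1879]
eef_rot: [3.142, 0.512, 2.698]
force: [-0.3, 0.2, -2.2]
grip_width: 0.0176
grip_force: 50.0
```

step_arm:
  plan:
    - {"dx": 0.0156,"dy": 0,"dz": -0.0142,"rx": 0,"ry": -0.0127,"rz": 0,"claw": 1}
    - {"dx": 0.0156,"dy": 0,"dz": -0.0142,"rx": 0,"ry": -0.0127,"rz": 0,"claw": 1}
    - {"dx": 0.0156,"dy": 0,"dz": -0.0142,"rx": 0,"ry": -0.0127,"rz": 0,"claw": 1}
    - {"dx": 0.0156,"dy": 0,"dz": -0.0142,"rx": 0,"ry": -0.0127,"rz": 0,"claw": 1}
    - {"dx": 0.0156,"dy": 0,"dz": -0.0142,"rx": 0,"ry": -0.0127,"rz": 0,"claw": 1}
    - {"dx": 0.0156,"dy": 0,"dz": -0.0142,"rx": 0,"ry": -0.0127,"rz": 0,"claw": 1}
    - {"dx": 0.0156,"dy": 0,"dz": -0.0142,"rx": 0,"ry": -0.0127,"rz": 0,"claw": 1}
    - {"dx": 0.0156,"dy": 0,"dz": -0.0142,"rx": 0,"ry": -0.0127,"rz": 0,"claw": 1}
    - {"dx": 0.0156,"dy": 0,"dz": -0.0142,"rx": 0,"ry": -0.0127,"rz": 0,"claw": 1}
    - {"dx": 0.0156,"dy": 0,"dz": -0.0142,"rx": 0,"ry": -0.0127,"rz": 0,"claw": 1}

```text
time_s: 14.7
ee_pos: [0.4816, -0.1715, 0.1909]
eef_rot: [3.142, 0.712, 2.698]
force: [1.3, 0.7, -2.6]
grip_width: 0.0171
grip_force: 50.0
```

```bash
python3 look2.py a3
```

```text
14.7 [ 0.4816 -0.1715  0.1909] [3.142 0.712 2.698] [-0.398 -0.11   2.163 -0.081  0.379 -1.46 ]
lip est [ 0.4791 -0.1703  0.0855]
wrist bowl 3964 [ 0.46796256 -0.16605771]
```

View pics/a3.png

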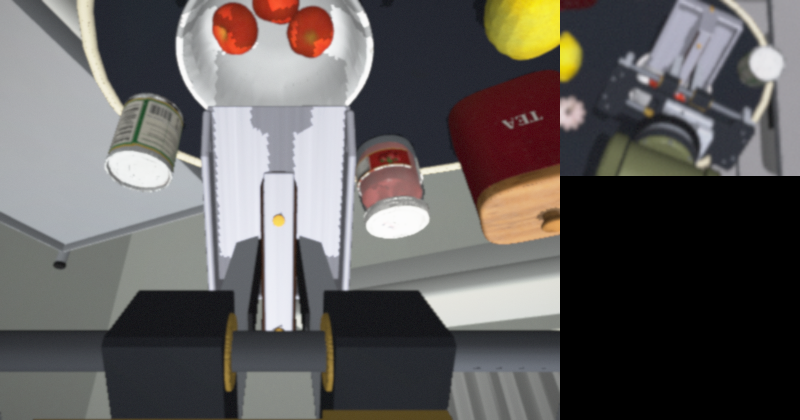

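All three tomatoes lie in the bowl (about 235,28, 277,5 and 311,30), and the scoop is empty. Next I'll raise it, level it and yaw back.

step_arm:
  plan:
    - {"dx": -0.05,"dy": 0,"dz": -0.057,"rx": 0,"ry": 0,"rz": 0,"claw": 1}
    - {"dx": -0.098,"dy": 0,"dz": -0.114,"rx": 0,"ry": 0,"rz": 0,"claw": 1}
    - {"dx": -0.098,"dy": 0,"dz": -0.114,"rx": 0,"ry": 0,"rz": 0,"claw": 1}
    - {"dx": -0.098,"dy": 0,"dz": -0.114,"rx": 0,"ry": 0,"rz": 0,"claw": 1}
    - {"dx": -0.05,"dy": 0,"dz": -0.057,"rx": 0,"ry": 0,"rz": 0,"claw": 1}
    - {"dx": 0,"dy": 0,"dz": 0,"rx": 0,"ry": 0.03,"rz": 0,"claw": 1}
    - {"dx": 0,"dy": 0,"dz": 0,"rx": 0,"ry": 0.05,"rz": 0,"claw": 1}
    - {"dx": 0,"dy": 0,"dz": 0,"rx": 0,"ry": 0.06,"rz": 0,"claw": 1}
    - {"dx": 0,"dy": 0,"dz": 0,"rx": 0,"ry": 0.06,"rz": 0,"claw": 1}
    - {"dx": 0,"dy": 0,"dz": 0,"rx": 0,"ry": 0.06,"rz": 0,"claw": 1}

```text
time_s: 15.8
ee_pos: [0.482, -0.1717, 0.2516]
eef_rot: [3.141, 0.298, 2.698]
force: [-0.9, 0.7, -2.4]
grip_width: 0.0173
grip_force: 50.0
```

step_arm:
  plan:
    - {"dx": 0,"dy": 0,"dz": 0,"rx": 0,"ry": 0.06,"rz": 0,"claw": 1}
    - {"dx": 0,"dy": 0,"dz": 0,"rx": 0,"ry": 0.06,"rz": 0,"claw": 1}
    - {"dx": 0,"dy": 0,"dz": 0,"rx": 0,"ry": 0.05,"rz": 0,"claw": 1}
    - {"dx": 0,"dy": 0,"dz": 0,"rx": 0,"ry": 0.0233,"rz": 0,"claw": 1}
    - {"dx": 0,"dy": 0,"dz": 0,"rx": 0,"ry": 0,"rz": 0.03,"claw": 1}
    - {"dx": 0,"dy": 0,"dz": 0,"rx": 0,"ry": 0,"rz": 0.06,"claw": 1}
    - {"dx": 0,"dy": 0,"dz": 0,"rx": 0,"ry": 0,"rz": 0.07,"claw": 1}
    - {"dx": 0,"dy": 0,"dz": 0,"rx": 0,"ry": 0,"rz": 0.07,"claw": 1}
    - {"dx": 0,"dy": 0,"dz": 0,"rx": 0,"ry": 0,"rz": 0.07,"claw": 1}
    - {"dx": 0,"dy": 0,"dz": 0,"rx": 0,"ry": 0,"rz": 0.07,"claw": 1}

```text
time_s: 16.8
ee_pos: [0.4822, -0.1718, 0.2511]
eef_rot: [-3.141, -0.001, 2.112]
force: [0.2, -0.1, -2.9]
grip_width: 0.0172
grip_force: 50.0
```

step_arm:
  plan:
    - {"dx": 0,"dy": 0,"dz": 0,"rx": 0,"ry": 0,"rz": 0.07,"claw": 1}
    - {"dx": 0,"dy": 0,"dz": 0,"rx": 0,"ry": 0,"rz": 0.07,"claw": 1}
    - {"dx": 0,"dy": 0,"dz": 0,"rx": 0,"ry": 0,"rz": 0.07,"claw": 1}
    - {"dx": 0,"dy": 0,"dz": 0,"rx": 0,"ry": 0,"rz": 0.07,"claw": 1}
    - {"dx": 0,"dy": 0,"dz": 0,"rx": 0,"ry": 0,"rz": 0.07,"claw": 1}
    - {"dx": 0,"dy": 0,"dz": 0,"rx": 0,"ry": 0,"rz": 0.07,"claw": 1}
    - {"dx": 0,"dy": 0,"dz": 0,"rx": 0,"ry": 0,"rz": 0.05,"claw": 1}
    - {"dx": 0,"dy": 0,"dz": 0,"rx": 0,"ry": 0,"rz": 0.03,"claw": 1}
    - {"dx": 0,"dy": 0,"dz": 0,"rx": 0,"ry": 0,"rz": 0,"claw": 1}

```text
time_s: 17.7
ee_pos: [0.4821, -0.1718, 0.2511]
eef_rot: [-3.14, -0.0, 1.331]
force: [-0.3, 1.4, -3.4]
grip_width: 0.0173
grip_force: 50.0
```

step_arm:
  plan:
    - {"dx": 0.065,"dy": -0.018,"dz": 0,"rx": 0,"ry": 0,"rz": 0,"claw": 1}
    - {"dx": 0.131,"dy": -0.036,"dz": 0,"rx": 0,"ry": 0,"rz": 0,"claw": 1}
    - {"dx": 0.175,"dy": -0.047,"dz": 0,"rx": 0,"ry": 0,"rz": 0,"claw": 1}
    - {"dx": 0.218,"dy": -0.0594,"dz": 0,"rx": 0,"ry": 0,"rz": 0,"claw": 1}
    - {"dx": 0.218,"dy": -0.0594,"dz": 0,"rx": 0,"ry": 0,"rz": 0,"claw": 1}
    - {"dx": 0.218,"dy": -0.0594,"dz": 0,"rx": 0,"ry": 0,"rz": 0,"claw": 1}
    - {"dx": 0.218,"dy": -0.0594,"dz": 0,"rx": 0,"ry": 0,"rz": 0,"claw": 1}
    - {"dx": 0.218,"dy": -0.0594,"dz": 0,"rx": 0,"ry": 0,"rz": 0,"claw": 1}
    - {"dx": 0.218,"dy": -0.0594,"dz": 0,"rx": 0,"ry": 0,"rz": 0,"claw": 1}
    - {"dx": 0.218,"dy": -0.0594,"dz": 0,"rx": 0,"ry": 0,"rz": 0,"claw": 1}

```text
time_s: 18.7
ee_pos: [0.4763, 0.0267, 0.2514]
eef_rot: [-3.14, -0.001, 1.333]
force: [0.6, -0.0, -1.8]
grip_width: 0.0174
grip_force: 50.0
```

step_arm:
  plan:
    - {"dx": 0.218,"dy": -0.0594,"dz": 0,"rx": 0,"ry": 0,"rz": 0,"claw": 1}
    - {"dx": 0.218,"dy": -0.0594,"dz": 0,"rx": 0,"ry": 0,"rz": 0,"claw": 1}
    - {"dx": 0.218,"dy": -0.0594,"dz": 0,"rx": 0,"ry": 0,"rz": 0,"claw": 1}
    - {"dx": 0.218,"dy": -0.0594,"dz": 0,"rx": 0,"ry": 0,"rz": 0,"claw": 1}
    - {"dx": 0.218,"dy": -0.0594,"dz": 0,"rx": 0,"ry": 0,"rz": 0,"claw": 1}
    - {"dx": 0.218,"dy": -0.0594,"dz": 0,"rx": 0,"ry": 0,"rz": 0,"claw": 1}
    - {"dx": 0.153,"dy": -0.042,"dz": 0,"rx": 0,"ry": 0,"rz": 0,"claw": 1}
    - {"dx": 0.087,"dy": -0.024,"dz": 0,"rx": 0,"ry": 0,"rz": 0,"claw": 1}
    - {"dx": 0.044,"dy": -0.012,"dz": 0,"rx": 0,"ry": 0,"rz": 0,"claw": 1}
    - {"dx": 0,"dy": 0,"dz": 0,"rx": 0,"ry": 0,"rz": 0,"claw": 1}

```text
time_s: 19.7
ee_pos: [0.472, 0.1901, 0.2514]
eef_rot: [-3.14, -0.0, 1.332]
force: [0.5, -1.2, -2.6]
grip_width: 0.0173
grip_force: 50.0
```

Run:
```python
from station import telemetry,viewer
import numpy as np,cv2
from h import cloud
o=telemetry.get_obs();p=viewer.camera('wrist');w=cloud(p,o)
print(o['time_s'],o['ee_pos'].round(4),o['eef_rot'].round(4))
# lip row per column => lip yaw, roll; floor strip tilt
ok=[]
for c in list(range(222,255))+list(range(300,338)):
    z=w[60:200,c,2];k=np.where(z>.12)[0]
    if len(k): ok.append(w[60+k[0]+2,c])
ok=np.array(ok);l=np.median(ok,0);print('lip',l,np.polyfit(ok[:,0],ok[:,1],1),np.polyfit(ok[:,0],ok[:,2],1))
f=w[112:150,[*range(222,252),*range(305,335)]].reshape(-1,3);f=f[(f[:,2]>.15)&(f[:,2]<.19)]
A=np.c_[f[:,:2],np.ones(len(f))];print('floor plane',len(f),np.linalg.lstsq(A,f[:,2],rcond=None)[0],np.median(f,0))
```

```text
19.7 [0.472  0.1901 0.2514] [-3.1396e+00 -4.0000e-04  1.3321e+00]
lip [0.50343567 0.25492352 0.17333649] [-0.24340323  0.37747583] [0.00060822 0.17314399]
floor plane 2274 [-0.00197941  0.00820268  0.1723233 ] [0.49957166 0.24491257 0.17336511]
```

step_arm:
  plan:
    - {"dx": -0.006,"dy": 0.008,"dz": 0.1,"rx": 0,"ry": 0,"rz": 0,"claw": 1}
    - {"dx": 0,"dy": 0,"dz": 0.25,"rx": 0,"ry": 0,"rz": 0,"claw": 1}
    - {"dx": 0,"dy": 0,"dz": 0.3,"rx": 0,"ry": 0,"rz": 0,"claw": 1}
    - {"dx": 0,"dy": 0,"dz": 0.3,"rx": 0,"ry": 0,"rz": 0,"claw": 1}
    - {"dx": 0,"dy": 0,"dz": 0.25,"rx": 0,"ry": 0,"rz": 0,"claw": 1}
    - {"dx": 0,"dy": 0,"dz": 0.2,"rx": 0,"ry": 0,"rz": 0,"claw": 1}
    - {"dx": 0,"dy": 0,"dz": 0.1,"rx": 0,"ry": 0,"rz": 0,"claw": 1}
    - {"dx": 0,"dy": 0,"dz": 0.06,"rx": 0,"ry": 0,"rz": 0,"claw": 1}
    - {"dx": 0,"dy": 0,"dz": 0.03,"rx": 0,"ry": 0,"rz": 0,"claw": 1}
    - {"dx": 0,"dy": 0,"dz": 0,"rx": 0,"ry": 0,"rz": 0,"claw": 1}

```text
time_s: 20.75
ee_pos: [0.4728, 0.1891, 0.0927]
eef_rot: [-3.14, -0.001, 1.331]
force: [0.5, -0.3, -1.6]
grip_width: 0.0172
grip_force: 50.0
```

step_arm:
  plan:
    - {"dx": 0,"dy": 0,"dz": 0.01,"rx": 0,"ry": 0,"rz": 0,"claw": 1}
    - {"dx": 0,"dy": 0,"dz": 0.01,"rx": 0,"ry": 0,"rz": 0,"claw": 1}
    - {"dx": 0,"dy": 0,"dz": 0,"rx": 0,"ry": 0,"rz": 0,"claw": 1}

```text
time_s: 21.05
ee_pos: [0.4727, 0.1892, 0.0906]
eef_rot: [-3.14, -0.001, 1.331]
force: [-0.7, 0.1, -2.5]
grip_width: 0.0173
grip_force: 50.0
```

step_arm:
  plan:
    - {"dx": 0,"dy": 0,"dz": 0.005,"rx": 0,"ry": 0,"rz": 0,"claw": 1}
    - {"dx": 0,"dy": 0,"dz": 0.005,"rx": 0,"ry": 0,"rz": 0,"claw": 1}
    - {"dx": 0,"dy": 0,"dz": 0.004,"rx": 0,"ry": 0,"rz": 0,"claw": 1}
    - {"dx": 0,"dy": 0,"dz": 0,"rx": 0,"ry": 0,"rz": 0,"claw": 1}

```text
time_s: 21.45
ee_pos: [0.4726, 0.1893, 0.0891]
eef_rot: [-3.14, -0.001, 1.331]
force: [-0.8, 0.6, -0.5]
grip_width: 0.0178
grip_force: 50.0
```

step_arm:
  plan:
    - {"dx": 0,"dy": 0,"dz": 0.004,"rx": 0,"ry": 0,"rz": 0,"claw": 1}
    - {"dx": 0,"dy": 0,"dz": 0,"rx": 0,"ry": 0,"rz": 0,"claw": 1}

```text
time_s: 21.65
ee_pos: [0.4726, 0.1894, 0.0891]
eef_rot: [-3.14, -0.001, 1.331]
force: [-3.7, 0.6, 4.9]
grip_width: 0.0176
grip_force: 50.0
```

Contact is confirmed (+5 N). I'll release gradually, open fully and retreat.

step_arm:
  grip_force: 10
  plan:
    - {"dx": 0,"dy": 0,"dz": -0.003,"rx": 0,"ry": 0,"rz": 0,"claw": 1}
    - {"dx": 0,"dy": 0,"dz": 0,"rx": 0,"ry": 0,"rz": 0,"claw": 0.78}
    - {"dx": 0,"dy": 0,"dz": 0,"rx": 0,"ry": 0,"rz": 0,"claw": 0.6}
    - {"dx": 0,"dy": 0,"dz": 0,"rx": 0,"ry": 0,"rz": 0,"claw": 0.4}
    - {"dx": 0,"dy": 0,"dz": 0,"rx": 0,"ry": 0,"rz": 0,"claw": 0.2}
    - {"dx": 0,"dy": 0,"dz": 0,"rx": 0,"ry": 0,"rz": 0,"claw": 0}
    - {"dx": 0,"dy": 0,"dz": 0,"rx": 0,"ry": 0,"rz": 0,"claw": 0}
    - {"dx": 0,"dy": 0,"dz": 0,"rx": 0,"ry": 0,"rz": 0,"claw": 0}

```text
time_s: 22.45
ee_pos: [0.4726, 0.1892, 0.0889]
eef_rot: [-3.14, -0.0, 1.331]
force: [-0.7, -0.2, 0.2]
grip_width: 0.0655
grip_force: 0.0
```

step_arm:
  plan:
    - {"dx": 0,"dy": 0,"dz": -0.1,"rx": 0,"ry": 0,"rz": 0,"claw": 0}
    - {"dx": 0,"dy": 0,"dz": -0.2,"rx": 0,"ry": 0,"rz": 0,"claw": 0}
    - {"dx": 0,"dy": 0,"dz": -0.3,"rx": 0,"ry": 0,"rz": 0,"claw": 0}
    - {"dx": 0,"dy": 0,"dz": -0.3,"rx": 0,"ry": 0,"rz": 0,"claw": 0}
    - {"dx": 0,"dy": 0,"dz": -0.4,"rx": 0,"ry": 0,"rz": 0,"claw": 0}
    - {"dx": 0,"dy": 0,"dz": -0.4,"rx": 0,"ry": 0,"rz": 0,"claw": 0}
    - {"dx": 0,"dy": 0,"dz": -0.3,"rx": 0,"ry": 0,"rz": 0,"claw": 0}
    - {"dx": 0,"dy": 0,"dz": -0.2,"rx": 0,"ry": 0,"rz": 0,"claw": 0}
    - {"dx": 0,"dy": 0,"dz": 0,"rx": 0,"ry": 0,"rz": 0,"claw": 0}

```text
time_s: 23.35
ee_pos: [0.4735, 0.1892, 0.3122]
eef_rot: [3.139, -0.003, 1.331]
force: [0.0, 0.8, -0.6]
grip_width: 0.0941
grip_force: 0.0
```

```bash
sed -i 's/w2.png/w9.png/' look.py; python3 look.py
python3 - <<'E'
import pickle,numpy as np,cv2
from h import cloud
from scipy.optimize import least_squares
o,p=pickle.load(open('w.pkl','rb'));w=cloud(p,o)
m=(abs(w[...,0]-.474)<.1)&(abs(w[...,1]-.195)<.1)&(w[...,2]>.004)
c,r=cv2.minEnclosingCircle((w[m][:,:2]*1000).astype(np.float32));print('trivet',c,r)
E
```

```text
23.35 [0.47349273 0.18918998 0.31218175] [ 3.13920277e+00 -3.12307688e-03  1.33132077e+00] [3.07517017e-01 1.45243456e-01 1.45423987e+00 1.42510348e-03
 1.53844380e+00 5.46952821e-01]
0.092 1616 [0.47034591 0.18274471 0.10342776] ((469.33514404296875, 182.38038635253906), (103.97203826904297, 21.121685028076172), 77.88066101074219)
0.018 1252 [0.46990574 0.17564499 0.0348006 ] ((473.24114990234375, 194.16648864746094), (127.11991119384766, 98.49008178710938), 76.27105712890625)
0.005 10785 [0.48102715 0.2018245  0.01030754] ((473.8789978027344, 192.82501220703125), (162.25363159179688, 158.27206420898438), 0.2833271324634552)
trivet (473.8681945800781, 194.686279296875) 81.91584777832031
```

View pics/w9.png

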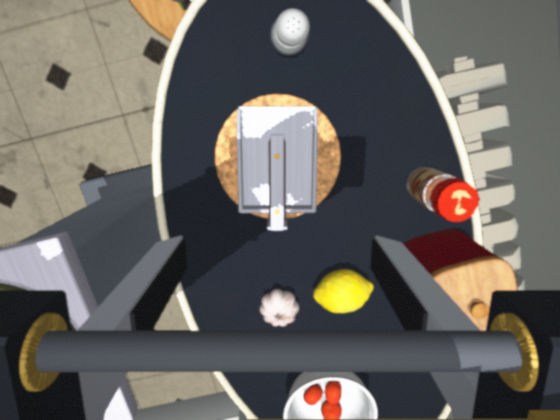

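The final picture shows the empty scoop flat on the trivet (about 277,160). The pan centre measures (473,194) mm against (474,195) mm for the trivet. The three tomatoes are in the bowl (about 325,398), and nothing else has moved.

```bash
python3 -c "
from station import hand_in
print(hand_in())"
```

```text
the job is handed in; nothing more can be done
None
```

I handed the job in at about 23 s: all three tomatoes are in the bowl, the empty scoop is flat on the trivet about 1 mm off centre, and nothing else showed any movement.

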